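Sweep the offcuts off the bench into the tote

ROBOT

A 7-joint arm with a two-finger parallel gripper is mounted at the origin on the work surface. World frame = base frame: x ahead of the robot, y to its left, z up, the work surface at z = 0. Lengths are in m, angles in rad, forces in N, time in s.
With the tool pointing down it reaches from about 0.35 to 0.9 m from the base axis. Payload 8.1 kg.
Tool frame: the origin (TCP) lies at the very end of the fingers, on their centre line; the grasp point (between the pads) lies 19 mm behind it; z points along the fingers, y is the line along which they close (so a half turn about z gives the same grasp; the last joint's range is limited). The gripper opens to 92 mm and grips with 3 to 60 N. Pads are 19 mm wide; open, the fingers measure 130 mm over their backs; the gripper's body (75 mm by 190 mm) begins 47 mm behind the grasp point.
Start: joints at [1.028, 0.434, 0.025, 1.573, -0.012, 1.134, -0.075], TCP at [0.266, -0.566, 0.227] pointing down, gripper open.
Joint ranges: [-2.62, 2.62], [-0.44, 2.09], [-1.27, 1.32], [0.08, 2.57], [-1.32, 4.46], [0.12, 2], [-2.74, 2.74]. Speed limits (rad/s): [2.22, 2.22, 3.01, 3.01, 3.14, 3.14, 3.14].

INTERFACE

Orientations are given as a rotation vector (axis times angle).
In Python, from cell import arm gives the robot as it stands.
- The arm moves only by the tool jog_arm, never from a script. Its argument "rows" is a list of rows, each a list of 3 entries, a list of its own where there are three numbers: the shift along the world's x, y, z in cm, then the turn, a rotation vector about the world's x, y, z in degrees, then the opening, from 0 (shut) to 1 (fully open). A call has 1 to 8 rows; each row is the pose to reach, as a shift and turn from the pose commanded when the call began; what a row does not reach only later rows make up. A row lasts 1/8 s, in which the tool goes at most 62.5 mm and 10.7 degrees, less where a joint would pass 70% of its speed; a pose out of reach is approached as far as the arm can. A call with a gripper value outside its range is refused whole. The fingers move at their own pace and stop on an object; "newtons" is the grip in N (left out, the last holds). Time passes only in rows, so rows that repeat a pose let the fingers close. It gives the time, the measured TCP pose, the force, the opening and the grip force at its end, in the units of the state.
- arm.observe(): the state, without advancing time (a new reading comes with each control period).
- arm.get_image(name): name is "scene" or "top" or "wrist"; returns a dict with "img" (480x640x3 uint8, red, green, blue), "depth" (480x640 float32, m along the optical axis (not along the pixel's ray), 0 where there is no reading), "fx", "fy", "cx", "cy" (pixels), "rvec" (rotation vector, rad) and "tvec" (3), from world to camera coordinates, as OpenCV has them; the wrist camera has in their place "mount" (4x4, takes a point from camera to tool coordinates, whose origin is the TCP and whose axes are the flange's). Camera axes: x right, y down, z forward; pixel columns grow to the right and rows downward; lengths in m; the calibration is good to about 2 mm. A picture is of the moment at which its call begins: read the wrist's pose just before it.
- arm.sign_off(): hands the job in; it is judged then, once.
The state is a dict: "clock": time; "joints": joint angles; "dq": joint speeds; "joint_efforts": joint torques, N m; "position": TCP position; "ee_rot": TCP orientation; "force": force on the tool from outside, world axes, zero at the start; "ft_torque": the same for the moment, N m; "width": opening from 0.0 (shut) to 1.0 (fully open); "gripper_force": force on a finger pad.
Only numpy, scipy, OpenCV 4.12 (cv2) and the standard library are available. Lean on these libraries where they do the work, as an engineer would, in place of code of your own. Each camera call takes 0.05 s, during which the arm holds its last target. There are 200 camera calls.

TASK

Clear the assembly table: sweep the four short pine offcuts that lie on it across the table with the fingertips and off its far edge so that they drop into the grey tote standing below it. Only push them gently along the table: do not pinch, press down on, pick up or carry any, and let none fall on the floor. Leave the long good tray side, the tools and everything else standing where they are.

Things in the scene. Friction and masses are not known exactly. Their poses are not given: they have to be found in the camera images.
- offcut_a_mid (a point): centre (half-way up, 9 mm above the table) of a loose pine offcut lying flat: 60 mm wide along its y, 26 mm long along its x, 18 mm high, with a 6 mm wide groove along x in its top; about 16 g. It slides freely on the table.
- offcut_b_mid (a point): centre (half-way up, 9 mm above the table) of a loose pine offcut lying flat: 60 mm wide along its y, 34 mm long along its x, 18 mm high, with a 6 mm wide groove along x in its top; about 21 g. It slides freely on the table.
- offcut_c_mid (a point): centre (half-way up, 9 mm above the table) of a loose pine offcut lying flat: 60 mm wide along its y, 42 mm long along its x, 18 mm high, with a 6 mm wide groove along x in its top; about 25 g. It slides freely on the table.
- offcut_d_mid (a point): centre (half-way up, 9 mm above the table) of a loose pine offcut lying flat: 60 mm wide along its y, 50 mm long along its x, 18 mm high, with a 6 mm wide groove along x in its top; about 30 g. It slides freely on the table.
- edge (a point): middle of the table's far edge, at the level of the table top; the edge is straight and runs along y, x points outward over the drop. The top is 35 mm thick.
- tote_mouth (a point): centre of the open mouth of the grey plastic tote that stands on a trolley below the table's far edge. Rim 45 mm below the table top; inside 288 mm along its x (away from the robot) and 388 mm along its y (along the table edge), walls 6 mm, 109 mm deep, with a few older offcuts on its floor. The near part of the mouth is under the table, the rest lies open beyond the edge. It stays put.
- tape_measure: tape measure lying on its side, 64 x 58 mm, 38 mm high, origin under its middle. Leave.
- pin_tin: low round metal tin with a lid, 62 mm across, 38 mm high, origin under its middle. Leave.
- tape_roll: roll of paper tape lying flat, 80 mm across, hole 40 mm, 24 mm high, origin under its middle. Leave.
- good_side: good tray side of the same grooved pine, 270 mm long (along its x), 60 mm wide, 18 mm high, lying flat; origin under its middle. Leave.
- glue_bottle: glue bottle, 56 mm across, 170 mm high, origin under its middle. Leave.
- try_square: try square lying flat: dark stock 100 x 22 x 18 mm along its x, steel blade 40 mm wide reaching 161 mm to its -y, origin under the middle of the stock. Leave.

How it is judged:
At the end, for the whole second after the job is handed in: All four offcuts lie at rest inside the tote (centre within its inner walls, at least 20 mm below its rim), and every other thing on the table is within 30 mm of where it began (x of offcut_a_mid in the frame of tote_mouth between -0.144 and 0.144 m and y of offcut_a_mid in the frame of tote_mouth between -0.194 and 0.194 m and z of offcut_a_mid in the frame of tote_mouth between -0.12 and -0.02 m and linear speed of each of offcut_a, offcut_b, offcut_c, offcut_d below 0.05 m/s and x of offcut_b_mid in the frame of tote_mouth between -0.144 and 0.144 m and y of offcut_b_mid in the frame of tote_mouth between -0.194 and 0.194 m and z of offcut_b_mid in the frame of tote_mouth between -0.12 and -0.02 m and x of offcut_c_mid in the frame of tote_mouth between -0.144 and 0.144 m and y of offcut_c_mid in the frame of tote_mouth between -0.194 and 0.194 m and z of offcut_c_mid in the frame of tote_mouth between -0.12 and -0.02 m and x of offcut_d_mid in the frame of tote_mouth between -0.144 and 0.144 m and y of offcut_d_mid in the frame of tote_mouth between -0.194 and 0.194 m and z of offcut_d_mid in the frame of tote_mouth between -0.12 and -0.02 m and distance of each of tape_measure, pin_tin, tape_roll, good_side, glue_bottle, try_square from where it was at the start of the episode below 0.03 m); the robot touches nothing.
It fails at once if an offcut is lifted (its centre rises to 50 mm above the table) (height (world z) of any of offcut_a_mid, offcut_b_mid, offcut_c_mid, offcut_d_mid above 0.05 m).
It fails at once if an offcut is carried out over the tote (80 mm beyond the edge and still above the table top) instead of being swept off the edge ((x of offcut_a_mid in the frame of edge above 0.08 m and height (world z) of offcut_a_mid above 0 m) or (x of offcut_b_mid in the frame of edge above 0.08 m and height (world z) of offcut_b_mid above 0 m) or (x of offcut_c_mid in the frame of edge above 0.08 m and height (world z) of offcut_c_mid above 0 m) or (x of offcut_d_mid in the frame of edge above 0.08 m and height (world z) of offcut_d_mid above 0 m)).
It fails at once if an offcut is pinched or pressed with more than 15 N (contact force between the fingers and offcut_a above 15 N or contact force between the fingers and offcut_b above 15 N or contact force between the fingers and offcut_c above 15 N or contact force between the fingers and offcut_d above 15 N).
It fails at once if a tool, the good tray side or another thing on the table is pushed 30 mm or more from its place (distance of any of tape_measure, pin_tin, tape_roll, good_side, glue_bottle, try_square from where it was at the start of the episode above 0.03 m).
It fails at once if the glue bottle is tipped over (angle between glue_bottle's own z axis and vertical above 0.5 rad).
It also fails if it takes over 72 s, if anything falls off the work surface, if the arm or the gripper's body presses on something with over 40 N, if the wrist force passes 120 N, or if a joint passes its speed limit or range.

## Working session

There is one attempt and no reset: what is moved stays moved. The work goes in short steps, Python scripts to look and compute and a tool call to move; the robot and the scene stay as the last step left them, time stands still between calls to the robot, and variables do not carry over. Pictures are saved under pics/ and viewed, at most 10 in all, crops included, and the job is handed in when it is done.

Besides the shell and the picture viewer there is one more tool, called after "Request:" as name(argument=value, ...), one argument or row to a line, values as JSON. jog_arm: Moves the arm, as the interface text tells. Its arguments: {"type":"object","properties":{"rows":{"type":"array","items":{"type":"array"}},"newtons":{"type":"number"}},"required":["rows"]}

```bash
mkdir -p pics
cat > h.py <<'E'
import numpy as np, cv2
from cell import arm
def grab(n):
    d=arm.get_image(n); cv2.imwrite(f'pics/{n}_{arm.observe()["clock"]:.2f}.png',d['img'][:,:,::-1]); return d
def pts(d):
    R=cv2.Rodrigues(np.array(d['rvec'],float))[0]; t=np.array(d['tvec'],float).ravel()
    v,u=np.mgrid[0:480,0:640]; z=d['depth']
    c=np.stack([(u-d['cx'])/d['fx']*z,(v-d['cy'])/d['fy']*z,z],-1)
    return (c-t)@R
def ray(d,u,v,h):
    R=cv2.Rodrigues(np.array(d['rvec'],float))[0]; t=np.array(d['tvec'],float).ravel()
    o=-R.T@t; r=R.T@np.array([(u-d['cx'])/d['fx'],(v-d['cy'])/d['fy'],1]); return o+r*(h-o[2])/r[2]
E
python3 - <<'E'
from h import *
print({k:np.round(v,3) for k,v in arm.observe().items()})
for n in('top','scene'):
    d=grab(n); P=pts(d); print(n,P[240,320],d['tvec'])
    np.save(f'{n}.npy',P)
E
ls pics
```

```text
{'clock': np.float64(0.0), 'joints': array([ 1.028,  0.435,  0.025,  1.574, -0.012,  1.134, -0.075]), 'dq': array([-0.001, -0.001, -0.001,  0.001, -0.   , -0.001, -0.   ]), 'joint_efforts': array([-1.0000e-03, -6.6785e+01,  9.8500e-01, -3.1446e+01, -6.1000e-02,
        4.3000e-02,  0.0000e+00]), 'position': array([ 0.266, -0.565,  0.226]), 'ee_rot': array([-3.064e+00, -6.850e-01,  1.000e-03]), 'force': array([0.066, 0.625, 0.627]), 'ft_torque': array([-0.028,  0.015,  0.011]), 'gripper_force': np.float64(0.0), 'width': np.float64(1.002)}
top [ 0.53159105 -0.02688075 -0.00509812] [-0.03373368  0.50931609  0.86870981]
scene [0.49632653 0.01865232 0.03548569] [-0.19048558 -0.31905987  1.6045539 ]
scene_0.10.png
top_0.05.png
```

View pics/top_0.05.png

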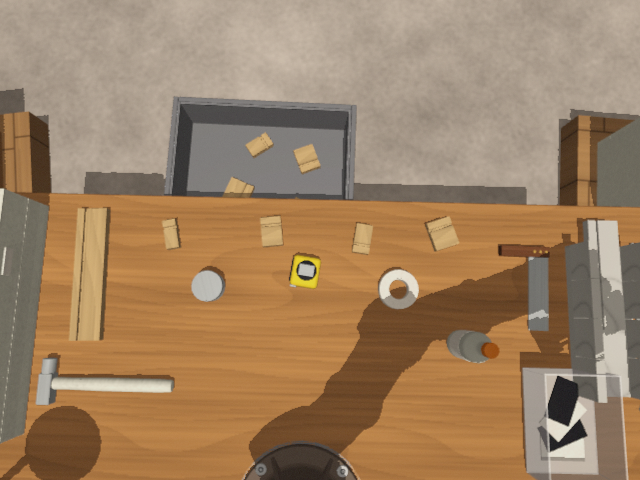

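View pics/scene_0.10.png

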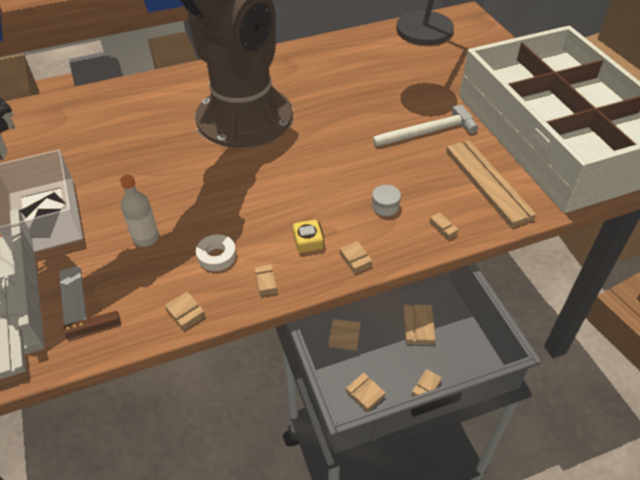

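The top view (up = +x, left = +y) shows the offcuts at about (171,234), (271,231), (363,238) and (442,233). The tote mouth spans columns 172–355 beyond the edge, at row ~200. The good side is at (90,273), tin (208,286), tape measure (306,270), roll (399,289), square (527,250) and bottle (470,345). The scene view shows the same layout from the front.

```bash
cat > m.py <<'E'
from h import *
def measure(P,img,zlo=.010,zhi=.026):
    m=((P[...,2]>zlo)&(P[...,2]<zhi)&(P[...,0]>.3)).astype(np.uint8)
    n,l,s,c=cv2.connectedComponentsWithStats(m)
    out=[]
    for i in range(1,n):
        if s[i,4]<150: continue
        q=P[l==i]; r=cv2.minAreaRect((q[:,:2]*1000).astype(np.float32))
        out.append((c[i].round(),np.round(r[0],0),np.round(r[1],0),round(r[2]),np.round(np.median(q[:,2]),4)))
    return out
E
python3 - <<'E'
from m import *
P=np.load('top.npy'); 
d=grab('top'); P=pts(d)
for o in measure(P,d['img']): print(*o)
print('tall')
for o in measure(P,d['img'],.03,.3): print(*o)
# edge
for u in (100,200,260,320,400,480):
    col=P[150:260,u]; k=np.where(np.abs(col[:,2])<.006)[0][0]; print(u,k+150,ray(d,u,k+150,0).round(3))
# rim
m=((P[...,2]>-.056)&(P[...,2]<-.036)&(P[...,0]>.6)); ys,xs=np.where(m)
q=P[m]; print('rim',q.min(0).round(3),q.max(0).round(3),len(q))
for u in (200,260,320):
    for v in (98,102,106,190): print(u,v,P[v,u].round(3))
for v in (130,160,185):
    print(v,[(u,*P[v,u].round(3)) for u in (168,172,176,180,346,350,354)])
E
```

```text
[ 36. 276.] [445. 549.] [  6. 289.] 90 0.0183
[ 89. 275.] [449. 443.] [271.  64.] 2 0.0164
[271. 231.] [545.  74.] [60. 42.] 7 0.0168
[443. 233.] [ 549. -280.] [60. 51.] 20 0.0169
[171. 234.] [534. 282.] [61. 27.] 12 0.0164
[363. 238.] [ 534. -115.] [34. 61.] 82 0.0168
[526. 252.] [ 510. -449.] [101.  36.] 87 0.0175
[573. 304.] [ 415. -555.] [ 33. 230.] 90 0.0179
[619. 329.] [ 407. -649.] [ 73. 237.] 75 0.0179
[398. 289.] [ 431. -188.] [77. 79.] 1 0.0228
tall
[ 16. 265.] [445. 548.] [290.  11.] 1 0.0806
[598. 288.] [ 440. -586.] [ 95. 281.] 90 0.0383
[633. 279.] [ 457. -648.] [146.  12.] 0 0.0491
[305. 271.] [462.   3.] [56. 60.] 82 0.0336
[207. 286.] [427. 196.] [60. 60.] 3 0.0366
[635. 339.] [ 341. -647.] [80. 15.] 5 0.0424
[473. 346.] [ 326. -312.] [50. 54.] 84 0.1131
100 194 [0.618 0.443 0.   ]
200 197 [0.617 0.23  0.   ]
260 198 [0.618 0.103 0.   ]
320 200 [ 0.617 -0.025  0.   ]
400 202 [ 0.617 -0.195  0.   ]
480 204 [ 0.617 -0.366  0.   ]
rim [ 0.63  -0.104 -0.056] [ 0.866  0.324 -0.039] 3104
200 98 [ 0.863  0.257 -0.046]
200 102 [ 0.852  0.256 -0.044]
200 106 [ 0.848  0.259 -0
[... 962 characters left out ...]
725), np.float64(0.304), np.float64(-0.08)), (346, np.float64(0.732), np.float64(-0.083), np.float64(-0.071)), (350, np.float64(0.722), np.float64(-0.091), np.float64(-0.043)), (354, np.float64(0.723), np.float64(-0.1), np.float64(-0.044))]
185 [(168, np.float64(0.654), np.float64(0.316), np.float64(-0.046)), (172, np.float64(0.654), np.float64(0.307), np.float64(-0.045)), (176, np.float64(0.661), np.float64(0.305), np.float64(-0.068)), (180, np.float64(0.67), np.float64(0.306), np.float64(-0.1)), (346, np.float64(0.665), np.float64(-0.083), np.float64(-0.047)), (350, np.float64(0.666), np.float64(-0.092), np.float64(-0.051)), (354, np.float64(0.867), np.float64(-0.158), np.float64(-0.745))]
```

Request:
jog_arm(
  rows=[
    [[3,3,0],[0,0,-4],0],
    [[6,6,0],[0,0,-8],0],
    [[9,11,0],[0,0,-12],0],
    [[12,16,0],[0,0,-16],0],
    [[15,21,0],[0,0,-20],0],
    [[17,26,0],[0,0,-25.2],0],
    [[19,31,0],[0,0,-25.2],0],
    [[20,36,-1],[0,0,-25.2],0],
  ],
  newtons=5,
)

```text
clock: 1.15
position: [0.4673, -0.2037, 0.2171]
ee_rot: [3.141, 0.001, 0.003]
force: [0.2, 0.3, 0.1]
width: 0.178
gripper_force: 0.0
```

Request:
jog_arm(
  rows=[
    [[0.9,5,-3],[0,0,0],0],
    [[0.9,9,-7],[0,0,0],0],
    [[0.9,9.2,-12],[0,0,0],0],
    [[0.9,9.2,-15],[0,0,0],0],
    [[0.9,9.2,-15],[0,0,0],0],
    [[0.9,9.2,-15],[0,0,0],0],
  ],
)

```text
clock: 1.9
position: [0.4758, -0.1138, 0.0677]
ee_rot: [3.141, -0.001, 0.002]
force: [-0.3, -0.1, 0.3]
width: 0.007
gripper_force: 0.0
```

Request:
jog_arm(
  rows=[
    [[0,0,-3],[0,0,0],0],
    [[0,0,-6],[0,0,0],0],
    [[1,0,-6.1],[0,0,0],0],
    [[2,0,-6.1],[0,0,0],0],
    [[3,0,-6.1],[0,0,0],0],
    [[4,0,-6.1],[0,0,0],0],
    [[4.8,0,-6.1],[0,0,0],0],
    [[5.4,0,-6.1],[0,0,0],0],
  ],
)

```text
clock: 2.9
position: [0.5296, -0.1135, 0.0058]
ee_rot: [3.142, -0.0, 0.0]
force: [-0.5, -0.1, 0.3]
width: 0.007
gripper_force: 0.1
```

```bash
python3 - <<'E'
from m import *
d=grab('top')
for o in measure(pts(d),d['img']): print(*o)
E
ls pics
```

```text
[ 36. 276.] [445. 549.] [  7. 290.] 90 0.0179
[ 89. 274.] [449. 443.] [271.  64.] 2 0.0164
[271. 231.] [545.  75.] [61. 42.] 7 0.0167
[171. 234.] [534. 282.] [61. 27.] 12 0.0163
[525. 252.] [ 504. -449.] [102.  47.] 88 0.0174
[573. 303.] [ 415. -555.] [ 33. 229.] 90 0.018
[619. 329.] [ 407. -648.] [ 72. 236.] 75 0.0179
scene_0.10.png
top_0.05.png
top_0.15.png
top_2.95.png
```

Request:
jog_arm(
  rows=[
    [[-2,0,0],[0,0,0],0],
    [[-3,0,4],[0,0,0],0],
    [[-5,-4,5],[0,0,0],0],
    [[-5,-10,5],[0,0,0],0],
    [[-5,-15,5],[0,0,0],0],
    [[-5,-16.7,4],[0,0,0],0],
    [[-5,-16.7,0],[0,0,0],0],
    [[-5,-16.7,0],[0,0,0],0],
  ],
)

```text
clock: 3.95
position: [0.4768, -0.2788, 0.0033]
ee_rot: [-3.138, -0.001, 0.008]
force: [0.7, 0.6, 0.7]
width: 0.005
gripper_force: 0.0
```

Request:
jog_arm(
  rows=[
    [[1,0,0],[0,0,0],0],
    [[2,0,0],[0,0,0],0],
    [[3,0,0],[0,0,0],0],
    [[4,0,0],[0,0,0],0],
    [[5,0,0],[0,0,0],0],
    [[5.5,0,0],[0,0,0],0],
    [[4,0,0],[0,0,0],0],
    [[2,0,4],[0,0,0],0],
  ],
)

```text
clock: 4.95
position: [0.4955, -0.2796, 0.0434]
ee_rot: [-3.139, 0.0, 0.009]
force: [-0.3, -0.2, 1.1]
width: 0.007
gripper_force: 0.0
```

Request:
jog_arm(
  rows=[
    [[0,4,4],[0,0,10],0],
    [[0,9,8],[0,0,20],0],
    [[0,14,8],[0,0,30],0],
    [[0,19,8],[0,0,40],0],
    [[0,24,8],[0,0,50],0],
    [[-3,28,8],[0,0,60],0],
    [[-6,32,8],[0,0,70],0],
    [[-6,32,8],[0,0,80],0],
  ],
)

```text
clock: 5.95
position: [0.4354, 0.0413, 0.1256]
ee_rot: [-2.395, -2.032, 0.003]
force: [0.8, -1.5, 0.5]
width: 0.001
gripper_force: 0.0
```

```bash
python3 - <<'E'
from m import *
d=grab('top'); print(arm.observe()['joints'].round(2))
for o in measure(pts(d),d['img']): print(*o)
E
ls pics
```

```text
[ 0.23  0.32 -0.53  2.1   0.23  0.78 -0.61]
[ 36. 275.] [444. 549.] [288.   6.] 0 0.018
[360. 221.] [ 571. -110.] [33. 59.] 90 0.0168
[447. 220.] [ 577. -290.] [61. 51.] 1 0.017
[ 89. 275.] [449. 444.] [270.  64.] 2 0.0165
[171. 234.] [534. 283.] [62. 27.] 12 0.0163
[526. 252.] [ 509. -449.] [101.  35.] 88 0.0178
[573. 304.] [ 415. -556.] [ 34. 229.] 90 0.0181
[619. 330.] [ 407. -648.] [ 72. 237.] 75 0.0179
[398. 289.] [ 431. -188.] [77. 79.] 1 0.0229
scene_0.10.png
top_0.05.png
top_0.15.png
top_2.95.png
top_6.00.png
```

Request:
jog_arm(
  rows=[
    [[3,-5,0],[0,0,9.4],0],
    [[6,-10,0],[0,0,9.4],0],
    [[9,-15,0],[0,0,9.4],0],
    [[12,-19,0],[0,0,9.4],0],
    [[13.6,-20.8,-4],[0,0,9.4],0],
    [[13.6,-20.8,-8],[0,0,9.4],0],
    [[13.6,-20.8,-11.8],[0,0,9.4],0],
    [[13.6,-20.8,-11.8],[0,0,9.4],0],
  ],
)

```text
clock: 7.0
position: [0.5716, -0.1692, 0.005]
ee_rot: [-2.233, -2.203, 0.007]
force: [0.3, 0.8, 0.2]
width: 0.007
gripper_force: 0.0
```

Request:
jog_arm(
  rows=[
    [[0,2,0],[0,0,0],0],
    [[0,4,0],[0,0,0],0],
    [[0,6,0],[0,0,0],0],
    [[0,8,0],[0,0,0],0],
    [[0,10,0],[0,0,0],0],
    [[0,11.5,0],[0,0,0],0],
    [[0,12.8,0],[0,0,0],0],
    [[0,13.6,0],[0,0,0],0],
  ],
)

```text
clock: 8.0
position: [0.575, -0.0318, 0.0077]
ee_rot: [-2.233, -2.21, 0.0]
force: [-0.5, 0.7, 0.7]
width: 0.007
gripper_force: 0.1
```

```bash
python3 - <<'E'
from m import *
d=grab('scene'); print(arm.observe()['joints'].round(2))
for o in measure(pts(d),d['img']): print(*o)
E
ls pics
```

```text
[ 0.24  0.66 -0.39  1.87  0.38  0.68 -0.39]
[560. 180.] [491. 582.] [351. 166.] 34 0.0181
[491. 182.] [449. 447.] [276.  67.] 2 0.0197
[444. 224.] [534. 285.] [64. 31.] 13 0.0194
[216. 252.] [ 432. -186.] [83. 78.] 9 0.0236
[356. 255.] [545.  78.] [66. 45.] 7 0.0194
[ 33. 320.] [ 424. -551.] [ 32. 246.] 89 0.0188
[  7. 268.] [ 325. -588.] [29. 50.] 90 0.0202
[ 86. 319.] [ 479. -446.] [101. 104.] 88 0.0178
[183. 322.] [ 578. -287.] [64. 50.] 1 0.0193
scene_0.10.png
scene_8.05.png
top_0.05.png
top_0.15.png
top_2.95.png
top_6.00.png
```

Request:
jog_arm(
  rows=[
    [[0,-3,0],[0,0,0],0],
    [[0,-3,4],[0,0,0],0],
    [[0,-3,8],[0,0,-10],0],
    [[-2,-2,8],[0,0,-20],0],
    [[-4,0,8],[0,0,-30],0],
    [[-5.5,2,8],[0,0,-40],0],
    [[-5.7,2.6,8],[0,0,-50],0],
    [[-5.7,2.6,8],[0,0,-60],0],
  ],
)

```text
clock: 9.05
position: [0.5178, -0.0063, 0.0879]
ee_rot: [3.041, 0.789, 0.0]
force: [-0.4, 0.3, 0.5]
width: 0.003
gripper_force: 0.0
```

Request:
jog_arm(
  rows=[
    [[0,0,0],[0,0,-10],0],
    [[0,0,0],[0,0,-20],0],
    [[0,0,0],[0,0,-30],0],
    [[0,0,0],[0,0,-30],0],
  ],
)

```text
clock: 9.55
position: [0.5181, -0.0069, 0.0877]
ee_rot: [3.141, -0.016, -0.0]
force: [-0.3, -0.3, 1.0]
width: 0.004
gripper_force: 0.0
```

```bash
python3 - <<'E'
from m import *
d=grab('scene')
for o in measure(pts(d),d['img']): print(*o)
E
ls pics
```

```text
[559. 180.] [447. 650.] [205. 292.] 90 0.018
[491. 182.] [449. 446.] [278.  67.] 1 0.0198
[444. 224.] [535. 286.] [63. 31.] 12 0.019
[217. 252.] [ 431. -184.] [77. 82.] 75 0.0233
[356. 255.] [545.  78.] [65. 45.] 7 0.0192
[ 30. 327.] [ 448. -546.] [ 60. 288.] 75 0.0197
[  7. 268.] [ 325. -588.] [28. 50.] 89 0.0198
[325. 276.] [571.  -1.] [35. 64.] 89 0.0194
[ 86. 320.] [ 485. -446.] [101.  91.] 89 0.0175
[183. 322.] [ 577. -287.] [66. 50.] 1 0.0195
scene_0.10.png
scene_8.05.png
scene_9.60.png
top_0.05.png
top_0.15.png
top_2.95.png
top_6.00.png
```

Request:
jog_arm(
  rows=[
    [[-0.3,0.3,-4],[0,0,0],0],
    [[-0.3,0.3,-8],[0,0,0],0],
    [[-0.3,0.3,-8],[0,0,0],0],
    [[1,0.3,-8],[0,0,0],0],
    [[2.2,0.3,-8],[0,0,0],0],
    [[3.4,0.3,-8],[0,0,0],0],
    [[4.6,0.3,-8],[0,0,0],0],
    [[5.8,0.3,-8],[0,0,0],0],
  ],
)

```text
clock: 10.6
position: [0.5771, -0.0036, 0.008]
ee_rot: [3.142, -0.017, 0.001]
force: [-0.5, -0.7, 0.1]
width: 0.006
gripper_force: 0.1
```

Request:
jog_arm(
  rows=[
    [[1.2,0,0],[0,0,0],0],
    [[2.4,0,0],[0,0,0],0],
    [[3.6,0,0],[0,0,0],0],
    [[4.4,0,0],[0,0,0],0],
    [[2,0,3],[0,0,0],0],
    [[-2,0,8],[0,0,0],0],
  ],
)

```text
clock: 11.35
position: [0.5563, -0.0035, 0.086]
ee_rot: [3.141, -0.017, -0.004]
force: [0.3, 0.3, 1.5]
width: 0.006
gripper_force: 0.0
```

```bash
python3 - <<'E'
from m import *
d=grab('scene')
for o in measure(pts(d),d['img']): print(*o)
E
ls pics|tail -1
```

```text
[559. 180.] [491. 581.] [349. 167.] 34 0.0181
[491. 182.] [449. 447.] [277.  67.] 2 0.0198
[444. 224.] [535. 285.] [63. 32.] 11 0.0193
[216. 253.] [ 433. -185.] [80. 79.] 34 0.0234
[356. 255.] [545.  78.] [65. 45.] 8 0.0192
[ 31. 328.] [ 450. -546.] [ 58. 287.] 75 0.0199
[  7. 267.] [ 325. -588.] [49. 29.] 0 0.0199
[ 86. 319.] [ 481. -446.] [100.  98.] 89 0.0173
[183. 322.] [ 577. -287.] [66. 50.] 1 0.0192
top_6.00.png
```

Request:
jog_arm(
  rows=[
    [[-3,4,0],[0,0,0],0],
    [[-6.8,7.7,0],[0,0,0],0],
    [[-6.8,7.7,-4],[0,0,0],0],
    [[-6.8,7.7,-7.9],[0,0,0],0],
    [[-6.8,7.7,-7.9],[0,0,0],0],
    [[-5.6,7.7,-7.9],[0,0,0],0],
    [[-4.4,7.7,-7.9],[0,0,0],0],
    [[-3.2,7.7,-7.9],[0,0,0],0],
  ],
)

```text
clock: 12.4
position: [0.5271, 0.0735, 0.0087]
ee_rot: [-3.141, 0.017, -0.004]
force: [-0.5, -0.1, 0.0]
width: 0.005
gripper_force: 0.1
```

Request:
jog_arm(
  rows=[
    [[1.2,0,0],[0,0,0],0],
    [[2.4,0,0],[0,0,0],0],
    [[3.6,0,0],[0,0,0],0],
    [[4.8,0,0],[0,0,0],0],
    [[6,0,0],[0,0,0],0],
    [[7.2,0,0],[0,0,0],0],
    [[8.4,0,0],[0,0,0],0],
    [[9.2,0,0],[0,0,0],0],
  ],
)

```text
clock: 13.4
position: [0.6179, 0.0734, 0.0075]
ee_rot: [3.142, -0.017, 0.0]
force: [-0.1, -0.5, -0.1]
width: 0.007
gripper_force: 0.0
```

Request:
jog_arm(
  rows=[
    [[-2,0,3],[0,0,0],0],
    [[-4,0,8],[0,0,10],0],
    [[-4,5,8],[0,0,20],0],
    [[-5,10,8],[0,0,30],0],
    [[-6,15,8],[0,0,40],0],
    [[-7,20,8],[0,0,50],0],
    [[-8,23,8],[0,0,60],0],
    [[-8,25,8],[0,0,70],0],
  ],
)

```text
clock: 14.4
position: [0.5358, 0.3258, 0.0877]
ee_rot: [-2.575, -1.799, 0.0]
force: [-0.5, -0.6, -0.2]
width: 0.008
gripper_force: 0.0
```

```bash
python3 - <<'E'
from m import *
d=grab('top')
for o in measure(pts(d),d['img']): print(*o)
E
ls pics|tail -1
```

```text
[447. 220.] [ 576. -290.] [61. 51.] 0 0.017
[171. 234.] [534. 282.] [61. 27.] 13 0.0166
[525. 251.] [ 514. -450.] [101.  28.] 87 0.0175
[573. 304.] [ 415. -555.] [ 33. 230.] 90 0.0182
[619. 330.] [ 407. -649.] [ 74. 237.] 75 0.0179
[398. 289.] [ 431. -188.] [77. 79.] 1 0.0229
top_6.00.png
```

Request:
jog_arm(
  rows=[
    [[0,0.3,0],[0,0,10],0],
    [[0,0.3,0],[0,0,19],0],
    [[0,0.3,-4],[0,0,19],0],
    [[0,0.3,-8],[0,0,19],0],
    [[0,0.3,-8],[0,0,19],0],
    [[0,-1,-8],[0,0,19],0],
    [[0,-2.2,-8],[0,0,19],0],
    [[0,-3.4,-8],[0,0,19],0],
  ],
)

```text
clock: 15.45
position: [0.5379, 0.2883, 0.0088]
ee_rot: [2.253, 2.188, 0.003]
force: [-0.2, 0.5, -0.7]
width: 0.005
gripper_force: 0.1
```

Request:
jog_arm(
  rows=[
    [[0,-1.2,0],[0,0,0],0],
    [[0,-2.4,0],[0,0,0],0],
    [[0,-3.6,0],[0,0,0],0],
    [[0,-4.8,0],[0,0,0],0],
    [[0,-5.4,0],[0,0,0],0],
    [[0,-3,0],[0,0,0],0],
    [[0,-2,4],[0,0,0],0],
    [[0,-2,8],[0,0,-10],0],
  ],
)

```text
clock: 16.45
position: [0.5363, 0.2707, 0.0881]
ee_rot: [-2.435, -1.983, 0.001]
force: [-0.2, -1.0, 0.2]
width: 0.008
gripper_force: 0.0
```

Request:
jog_arm(
  rows=[
    [[0,0,0],[0,0,-10],0],
    [[-2,0,0],[0,0,-20],0],
    [[-4,0,0],[0,0,-30],0],
    [[-5.5,0,0],[0,0,-40],0],
    [[-5.5,-1,0],[0,0,-50],0],
    [[-5.5,-2,0],[0,0,-60],0],
    [[-5.5,-3,0],[0,0,-70],0],
    [[-5.5,-4,0],[0,0,-80],0],
  ],
)

```text
clock: 17.45
position: [0.4819, 0.2294, 0.0876]
ee_rot: [-3.141, 0.052, -0.0]
force: [1.1, 0.3, -0.5]
width: 0.006
gripper_force: 0.0
```

```bash
python3 - <<'E'
from m import *
d=grab('scene')
for o in measure(pts(d),d['img']): print(*o)
E
ls pics|tail -1
```

```text
[560. 180.] [492. 582.] [350. 168.] 34 0.0181
[497. 188.] [450. 446.] [274.  67.] 2 0.0197
[412. 233.] [532. 211.] [29. 64.] 89 0.0193
[309. 245.] [476.  -7.] [74. 43.] 46 0.0176
[216. 252.] [ 433. -186.] [79. 78.] 76 0.0234
[ 30. 328.] [ 448. -546.] [ 58. 290.] 75 0.0197
[  7. 267.] [ 325. -588.] [28. 49.] 90 0.0198
[ 86. 319.] [ 483. -446.] [101.  96.] 87 0.0174
[183. 322.] [ 577. -287.] [66. 50.] 1 0.0192
top_6.00.png
```

Request:
jog_arm(
  rows=[
    [[0,-2,0],[0,0,0],0],
    [[0,-2,-4],[0,0,0],0],
    [[0,-2,-8],[0,0,0],0],
    [[0,-2,-8],[0,0,0],0],
    [[1.2,-2,-8],[0,0,0],0],
    [[2.4,-2,-8],[0,0,0],0],
    [[3.6,-2,-8],[0,0,0],0],
    [[4.8,-2,-8],[0,0,0],0],
  ],
)

```text
clock: 18.5
position: [0.5315, 0.2095, 0.0082]
ee_rot: [-3.141, 0.044, -0.002]
force: [-0.7, 0.4, 0.4]
width: 0.002
gripper_force: 0.1
```

Request:
jog_arm(
  rows=[
    [[1.2,0,0],[0,0,0],0],
    [[2.4,0,0],[0,0,0],0],
    [[3.6,0,0],[0,0,0],0],
    [[4.8,0,0],[0,0,0],0],
    [[6,0,0],[0,0,0],0],
    [[7.2,0,0],[0,0,0],0],
    [[8.4,0,0],[0,0,0],0],
    [[8.8,0,0],[0,0,0],0],
  ],
)

```text
clock: 19.5
position: [0.619, 0.2093, 0.0075]
ee_rot: [3.141, -0.045, 0.001]
force: [-0.5, -0.2, 0.4]
width: 0.01
gripper_force: 0.0
```

Request:
jog_arm(
  rows=[
    [[-2,0,3],[0,0,0],0],
    [[-4,0,8],[0,0,0],0],
    [[-4,-5,9],[0,0,10],0],
    [[-4,-11,9],[0,0,20],0],
    [[-4,-17,9],[0,0,30],0],
    [[-4,-23,9],[0,0,40],0],
    [[-4,-28,9],[0,0,50],0],
    [[-4,-33,9],[0,0,60],0],
  ],
)

```text
clock: 20.5
position: [0.5777, -0.1223, 0.0977]
ee_rot: [2.738, 1.54, -0.0]
force: [1.3, 0.9, 1.2]
width: 0.005
gripper_force: 0.0
```

```bash
python3 - <<'E'
from m import *
d=grab('top')
for o in measure(pts(d),d['img']): print(*o)
d=grab('scene')
E
ls pics
```

```text
[ 36. 276.] [445. 548.] [289.   6.] 0 0.0183
[ 89. 275.] [449. 444.] [270.  63.] 2 0.0164
[623. 320.] [ 416. -635.] [ 55. 229.] 89 0.0185
[395. 288.] [ 433. -181.] [64. 79.] 76 0.0228
scene_0.10.png
scene_11.40.png
scene_17.50.png
scene_20.60.png
scene_8.05.png
scene_9.60.png
top_0.05.png
top_0.15.png
top_14.45.png
top_2.95.png
top_20.55.png
top_6.00.png
```

View pics/scene_20.60.png

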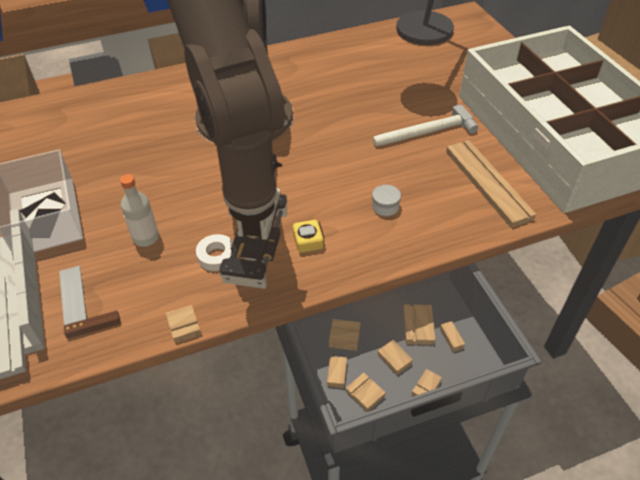

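Request:
jog_arm(
  rows=[
    [[0,-5,0],[0,0,10],0],
    [[0,-10,0],[0,0,20],0],
    [[0,-15,0],[0,0,31.3],0],
    [[0,-20,0],[0,0,31.3],0],
    [[0,-22.5,0],[0,0,31.3],0],
    [[0,-22.5,-4],[0,0,31.3],0],
    [[0,-22.5,-8.9],[0,0,31.3],0],
    [[0,-22.5,-8.9],[0,0,31.3],0],
  ],
)

```text
clock: 21.6
position: [0.5751, -0.3438, 0.0049]
ee_rot: [-2.222, -2.21, 0.004]
force: [0.1, 0.3, 1.3]
width: 0.008
gripper_force: 0.0
```

Request:
jog_arm(
  rows=[
    [[0,1.3,0],[0,0,0],0],
    [[0,2.6,0],[0,0,0],0],
    [[0,3.9,0],[0,0,0],0],
    [[0,5.2,0],[0,0,0],0],
    [[0,6.5,0],[0,0,0],0],
    [[0,7.8,0],[0,0,0],0],
    [[0,9.1,0],[0,0,0],0],
    [[0,10.4,0],[0,0,0],0],
  ],
)

```text
clock: 22.6
position: [0.578, -0.2407, 0.0085]
ee_rot: [-2.227, -2.215, 0.0]
force: [-0.1, 0.3, -0.2]
width: 0.006
gripper_force: 0.1
```

```bash
python3 - <<'E'
from m import *
d=grab('scene')
for o in measure(pts(d),d['img']): print(*o)
E
ls pics|tail -1
```

```text
[559. 180.] [491. 582.] [351. 168.] 34 0.0181
[491. 182.] [449. 446.] [274.  66.] 2 0.0197
[309. 245.] [477.  -8.] [74. 40.] 45 0.0187
[225. 252.] [ 437. -167.] [42. 82.] 71 0.0232
[ 33. 320.] [ 426. -554.] [247.  34.] 0 0.0194
[  7. 268.] [ 324. -588.] [48. 29.] 0 0.0202
[235. 305.] [ 576. -190.] [65. 25.] 0 0.0194
[ 86. 320.] [ 485. -446.] [100.  92.] 89 0.0174
top_6.00.png
```

Request:
jog_arm(
  rows=[
    [[0,1.4,0],[0,0,0],0],
    [[0,2.8,0],[0,0,0],0],
    [[0,4.2,0],[0,0,0],0],
    [[0,5.6,0],[0,0,0],0],
    [[0,7,0],[0,0,0],0],
    [[0,8.4,0],[0,0,0],0],
    [[0,9.8,0],[0,0,0],0],
    [[0,11.2,0],[0,0,0],0],
  ],
)

```text
clock: 23.65
position: [0.5781, -0.1286, 0.0086]
ee_rot: [2.227, 2.215, 0.0]
force: [0.3, -0.0, 0.2]
width: 0.007
gripper_force: 0.1
```

Request:
jog_arm(
  rows=[
    [[0,1.4,0],[0,0,0],0],
    [[0,2.8,0],[0,0,0],0],
    [[0,4.2,0],[0,0,0],0],
    [[0,5.6,0],[0,0,0],0],
    [[0,7,0],[0,0,0],0],
    [[0,8.4,0],[0,0,0],0],
    [[0,9.6,0],[0,0,0],0],
    [[0,10.4,0],[0,0,0],0],
  ],
)

```text
clock: 24.65
position: [0.5781, -0.0246, 0.0086]
ee_rot: [-2.227, -2.216, -0.0]
force: [-0.2, -0.8, 0.6]
width: 0.002
gripper_force: 0.2
```

Request:
jog_arm(
  rows=[
    [[0,-3,0],[0,0,0],0],
    [[0,-3,4],[0,0,0],0],
    [[0,-3,8],[0,0,-10],0],
    [[-2,-2,8],[0,0,-20],0],
    [[-4,0,8],[0,0,-30],0],
    [[-5.5,2,8],[0,0,-40],0],
    [[-6,3.5,8],[0,0,-50],0],
    [[-6,3.5,8],[0,0,-60],0],
  ],
)

```text
clock: 25.65
position: [0.5176, 0.011, 0.0888]
ee_rot: [-3.038, -0.799, -0.0]
force: [-0.2, 0.2, 0.8]
width: 0.006
gripper_force: 0.0
```

Request:
jog_arm(
  rows=[
    [[0,0,0],[0,0,-10],0],
    [[0,0,0],[0,0,-20],0],
    [[0,0,0],[0,0,-30],0],
    [[0,0,0],[0,0,-30],0],
  ],
)

```text
clock: 26.15
position: [0.518, 0.0096, 0.0886]
ee_rot: [3.141, -0.007, 0.0]
force: [-0.7, 0.1, 0.3]
width: 0.002
gripper_force: 0.0
```

```bash
python3 - <<'E'
from m import *
d=grab('scene')
for o in measure(pts(d),d['img']): print(*o)
E
ls pics|tail -1
```

```text
[559. 180.] [491. 583.] [349. 167.] 35 0.0176
[491. 182.] [448. 447.] [276.  67.] 2 0.0198
[217. 252.] [ 434. -184.] [77. 82.] 49 0.0234
[ 32. 326.] [ 446. -544.] [ 47. 287.] 78 0.0197
[  7. 268.] [ 323. -588.] [30. 46.] 89 0.0202
[333. 275.] [575.  15.] [51. 66.] 90 0.0194
[ 86. 319.] [ 479. -447.] [105. 101.] 0 0.0175
top_6.00.png
```

Request:
jog_arm(
  rows=[
    [[0,0.2,-4],[0,0,0],0],
    [[0,0.2,-8],[0,0,0],0],
    [[0,0.2,-8],[0,0,0],0],
    [[1.2,0.2,-8],[0,0,0],0],
    [[2.4,0.2,-8],[0,0,0],0],
    [[3.6,0.2,-8],[0,0,0],0],
    [[4.8,0.2,-8],[0,0,0],0],
    [[6,0.2,-8],[0,0,0],0],
  ],
)

```text
clock: 27.2
position: [0.579, 0.0114, 0.0087]
ee_rot: [3.142, -0.008, 0.0]
force: [-0.6, 0.3, -0.4]
width: 0.005
gripper_force: 0.1
```

Request:
jog_arm(
  rows=[
    [[1.2,0,0],[0,0,0],0],
    [[2.4,0,0],[0,0,0],0],
    [[3.6,0,0],[0,0,0],0],
    [[4.2,0,0],[0,0,0],0],
    [[2,0,3],[0,0,0],0],
    [[-2,0,8],[0,0,0],0],
    [[-6,0,13],[0,0,0],0],
    [[-9,0,18],[0,0,0],0],
  ],
)

```text
clock: 28.2
position: [0.4862, 0.0114, 0.1898]
ee_rot: [3.141, -0.008, -0.002]
force: [1.1, 0.4, 1.1]
width: 0.001
gripper_force: 0.0
```

Request:
jog_arm(
  rows=[
    [[-2,0,0],[0,0,0],0],
    [[-2,0,0],[0,0,0],0],
    [[-2,0,0],[0,0,0],0],
    [[-2,0,0],[0,0,0],0],
    [[-2,0,0],[0,0,0],0],
    [[-2,0,0],[0,0,0],0],
  ],
)

```text
clock: 28.95
position: [0.4681, 0.0115, 0.1882]
ee_rot: [3.142, -0.009, -0.001]
force: [0.4, -1.3, -0.1]
width: 0.002
gripper_force: 0.0
```

Run:
```python
from m import *
d=grab('top')
for o in measure(pts(d),d['img']): print(*o)
d=grab('scene'); cv2.imwrite('pics/final.png',d['img'][:,:,::-1])
```

```text
[ 36. 276.] [444. 549.] [289.   6.] 0 0.0182
[ 89. 275.] [449. 443.] [270.  64.] 2 0.0164
[526. 252.] [ 510. -449.] [101.  34.] 87 0.0174
[573. 303.] [ 416. -555.] [230.  33.] 0 0.0178
[619. 330.] [ 407. -649.] [ 72. 237.] 75 0.0179
[398. 289.] [ 431. -188.] [77. 79.] 1 0.0228
```

View pics/final.png

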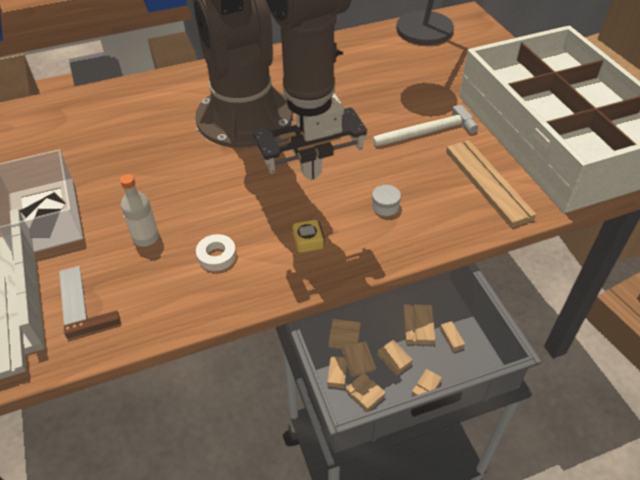

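The final view shows the table clear of offcuts. All four lie in the tote, at about (452,336), (394,358), (338,372) and (358,358), and the tools have not moved.

```bash
python3 -c "
from cell import arm
print(arm.sign_off())"
```

```text
the job is handed in; nothing more can be done
None
```

I swept all four offcuts off the far edge into the tote and handed the job in at about 29 s; the last pictures show the tools and the good side still in place, but the hand-in returned no verdict.

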